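# Walk the timing tester into its earthing dock

### The job

Walk the heavy watch tester forward across the mat to its dock by short alternate pushes on the two bare corners of its near face, until its far face lies flush and centred (within about 15 mm) on the dock's sprung brass bar and keeps the bar pressed in a little. Keep it flat on the mat and never turned more than 15 degrees from the dock's direction, do not touch the row of terminals between the corners, press gently, and disturb neither the dust cover standing on the tester nor the loupe, parts tray and screwdriver nearby; let go at the end.

Things in the scene. Friction and masses are not known exactly. Their poses are not given: they have to be found in the camera images.
- tester: grey metal instrument case, flat-bottomed and loose on the mat, 130 (its x) x 200 (its y) x 60 mm high, 1.0 to 1.8 kg, too wide to grasp; origin at the centre of its underside, +x forward towards the dock, z up. Near face (towards the robot) at x = -65 mm, far face at x = +65 mm. It slides only while pushed, with 4 to 22 N.
- corner_left (a point): middle of the left (+y) bare corner of the tester's near face, 25 mm above the mat (tester x = -65, y = 78 mm). Each bare corner is flat, 48 mm wide (|y| 52 to 100 mm) and 60 mm high. Pushing a corner sends it ahead and turns the case; the case travels the way it is pushed, so a slanted push also shifts it sideways.
- corner_right (a point): the same on the right (-y) side (tester x = -65, y = -78 mm).
- terminals: row of delicate black terminal posts fixed on the middle of the tester's near face; same origin and axes as the tester; takes up |y| < 52 mm, from 16 to 52 mm above the mat, standing out 20 mm from the near face (to x = -85 mm). Not to be touched.
- cover: clear dust cover with a brass knob, 54 mm across and 38 mm high, standing loose on the tester's top 28 mm ahead of its middle (tester x = 28, y = 0, z = 60 mm); origin at the centre of its underside. It must ride along standing where it is.
- dock: fixed dock on the mat beyond the tester; its x axis is the direction in which the tester must travel and end up facing, y = 0 its centre line; origin on the mat. It carries a clamped carriage with a level brass bar across the way (180 mm wide along y, 4 to 34 mm above the mat) that the tester's far face must press on.
- bar_zone (a point): middle of the zone, dock x = 0 to 30 mm, in which the untouched bar's near face stands (this point: x = 15, 19 mm up); the carriage's setting is not reported: see or feel it. The bar yields on springs, 2.5 N at first touch, 4 N when fully pressed in 6 mm further at a solid stop; the tester's friction keeps it pressed after the push.
- loupe: red and aluminium loupe standing upright, 33 mm across, 42 mm high, origin at the centre of its underside; bystander, left of the tester.
- tray: white divided parts tray, 90 x 70 x 20 mm, origin at the centre of its underside; bystander, right of the tester.
- driver: small screwdriver lying flat, 130 mm long along its x; bystander, left of the tester.
Not all that is in view belongs to the job. Of the things that look like the cover, the middle-sized one is meant.

How it is judged:
By the outcome, as a careful person would: the job done as asked, in the order asked, and still so for the second after the job is handed in, with the robot touching nothing.
It also fails if it takes over 72 s, if anything falls off the work surface, if the arm or the gripper's body presses on something with over 40 N, if the wrist force passes 120 N, or if a joint passes its speed limit or range.

### The arm

A 6-joint arm with a two-finger parallel gripper is mounted at the origin on the work surface. World frame = base frame: x ahead of the robot, y to its left, z up, the work surface at z = 0. Lengths are in m, angles in rad, forces in N, time in s.
With the tool pointing down it reaches from about 0.325 to 0.85 m from the base axis. Payload 15.5 kg.
Tool frame: the origin (TCP) lies at the very end of the fingers, on their centre line; the grasp point (between the pads) lies 19 mm behind it (ctrl.tcp_to_grasp is the distance from the TCP to the grasp point, in m); y points along the fingers, x is the direction in which the jaws open and shut, and the axes are right-handed (so a half turn about y gives the same grasp; the last joint's range is limited). The gripper opens to 91 mm and grips with 3 to 60 N. Pads are 32 mm wide; open, the fingers measure 118 mm over their backs; the gripper's body (76 mm by 178 mm) begins 60 mm behind the grasp point.
Start: joints at [-0.096, 0.494, 1.345, -0, 1.302, -0.096], TCP at [0.625, 0, 0.214] pointing down, gripper open.
Joint ranges: [-2.91, 2.91], [-0.82, 2.16], [0.22, 2.67], [-1.22, 4.37], [0.12, 2.79], [-3.08, 3.08]. Speed limits (rad/s): [1.89, 1.89, 2.57, 3.01, 3.01, 3.01].

### API

Orientations are given as a rotation vector (axis times angle).
In Python, from station import sensors, optics, ctrl gives the robot as it stands.
- The arm moves only by the tool drive_tool, never from a script. Its argument "targets" is a list of rows, each an object with "hand": the opening in per cent of the stroke, from 0 (shut) to 100 (fully open); "linear": the shift along the tool's x, y, z in m, a list of three; "rot": the turn, a rotation vector about the tool's x, y, z in rad, a list of three. A call has 1 to 12 rows; each row is the pose to reach, as a shift and turn from the pose measured when the call began, along the tool's axes at that moment; what a row does not reach only later rows make up. A row lasts 1/10 s, in which the tool goes at most 50 mm and 8.59 degrees, less where a joint would pass 70% of its speed; a pose out of reach is approached as far as the arm can. A call with a gripper value outside its range is refused whole. The fingers move at their own pace and stop on an object; "force" is the grip in N (left out, the last holds). Time passes only in rows, so rows that repeat a pose let the fingers close. It gives the time, the measured TCP pose, the force and the opening at its end, in the units of the state.
- sensors.get_obs(): the state, without advancing time (a new reading comes with each control period).
- optics.read_camera(name): name is "scene" or "side" or "wrist"; returns the picture (384x512x3 uint8, red, green, blue); there is no depth.
- optics.calibration(name): a dict with "mtx" (3x3 intrinsics, pixels), "position" and "attitude" of the camera in the world. Camera axes: x right, y up, looking along -z (the intrinsics and any distortion apply to the point x, -y, -z); pixel columns grow to the right and rows downward; lengths in m; the calibration is good to about 2 mm. A picture is of the moment at which its call begins: read the wrist's pose just before it. calibration takes no time and is no camera call; for the wrist camera it gives the pose at the moment of the call.
- ctrl.close_job(): hands the job in, once; it reports no verdict.
The state is a dict: "clock": time; "joint_pos": joint angles; "joint_velocities": joint speeds; "tau": joint torques, N m; "tcp_pos": TCP position; "ee_rot": TCP orientation; "contact_force": force on the tool from outside, world axes, zero at the start; "ft_torque": the same for the moment, N m; "grip_width": opening from 0.0 (shut) to 1.0 (fully open).
Only numpy, scipy, OpenCV 4.12 (cv2) and the standard library are available. Lean on these libraries where they do the work, as an engineer would, in place of code of your own. Each camera call takes 0.05 s, during which the arm holds its last target.

## Working session

There is one attempt and no reset: what is moved stays moved. The work goes in short steps, Python scripts to look and compute and a tool call to move; the robot and the scene stay as the last step left them, time stands still between calls to the robot, and variables do not carry over. Pictures are saved under pics/ and viewed, and the job is handed in when it is done.

Besides the shell and the picture viewer there is one more tool, called after "Request:" in YAML: its name, and indented under it one key for each argument. drive_tool: Moves the arm, as the interface text tells. Its arguments: {"type":"object","properties":{"targets":{"type":"array","items":{"type":"object","properties":{"hand":{"type":"number"},"linear":{"type":"array","items":{"type":"number"}},"rot":{"type":"array","items":{"type":"number"}}}}},"force":{"type":"number"}},"required":["targets"]}

```bash
ls; mkdir -p pics; cat > h.py <<'E'
import numpy as np, cv2
from scipy.spatial.transform import Rotation as R
from station import sensors, optics, ctrl
E
python3 - <<'E'
from h import *
o=sensors.get_obs(); print(o)
for n in ("scene","side","wrist"):
    c=optics.calibration(n); print(n,c)
    im=optics.read_camera(n); cv2.imwrite(f"pics/{n}0.png",im[:,:,::-1])
E
```

```text
pics
{'clock': 0.0, 'joint_pos': array([-9.54827569e-02,  4.94181053e-01,  1.34612926e+00, -3.15686217e-05,
        1.30251004e+00, -9.55015512e-02]), 'joint_velocities': array([-0.0002413 , -0.00030313,  0.00019458, -0.00173932, -0.00056764,
        0.00259123]), 'tau': array([-1.07322368e-03, -8.78814626e+01, -3.81857479e+01,  7.05250050e-02,
        5.33505273e-02, -1.50444166e-04]), 'tcp_pos': array([6.24615611e-01, 4.00082629e-05, 2.13340231e-01]), 'ee_rot': array([-1.57070935e+00,  9.40760967e-04,  9.83456658e-04]), 'contact_force': array([ 0.64321443, -0.93416228, -0.14609712]), 'ft_torque': array([ 0.00294357, -0.01850225,  0.06083904]), 'grip_width': 0.9986696627791638}
scene {'mtx': array([[366.85860808,   0.        , 255.59519205],
       [  0.        , 366.85860808, 199.97664813],
       [  0.        ,   0.        ,   1.        ]]), 'position': array([0.84046706, 0.49380364, 0.66286886]), 'attitude': array([0.26245546, 0.92837209, 2.40220476])}
side {'mtx': array([[433.41457422,   0.        , 253.33567512],
       [  0.        , 433.41457422, 187.81684426],
       [  0.        ,   0.        ,   1.        ]]), 'position': array([0.26810385, 0.52984931, 0.76221208]), 'attitude': array([ 0.22098728, -0.90678741, -2.54380508])}
wrist {'mtx': array([[305.44346033,   0.        , 249.39347281],
       [  0.        , 305.44346033, 188.13568271],
       [  0.        ,   0.        ,   1.        ]]), 'position': array([0.62429919, 0.0673242 , 0.38336553]), 'attitude': array([-2.40974545e-01,  3.43024500e-04,  1.04843478e-04])}
```

View pics/scene0.png

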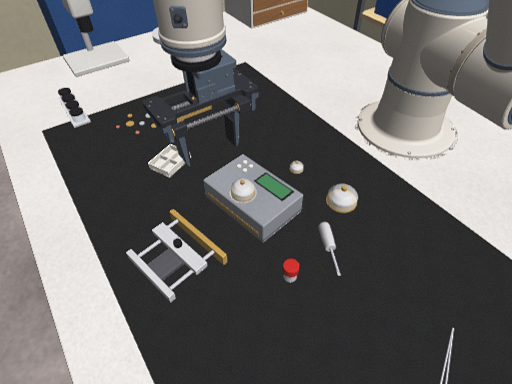

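View pics/side0.png

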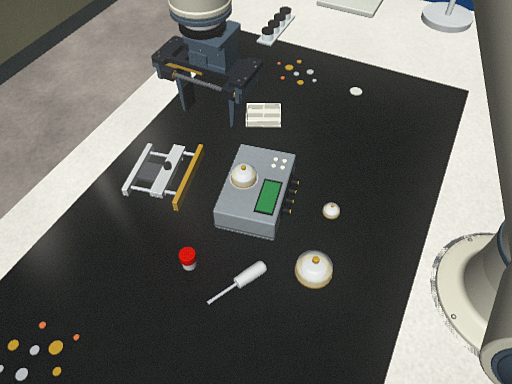

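View pics/wrist0.png

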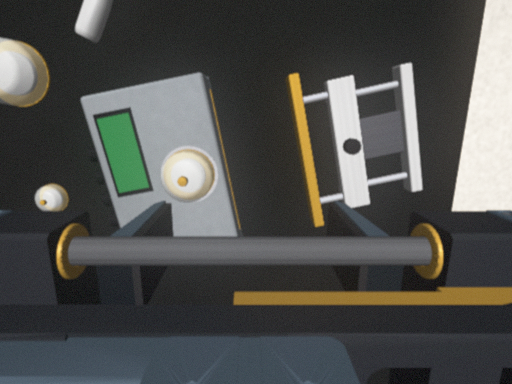

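```bash
python3 - <<'E'
import cv2
a=cv2.imread("pics/scene0.png")[130:310,110:360]; cv2.imwrite("pics/sc.png",cv2.resize(a,None,fx=3,fy=3,interpolation=cv2.INTER_CUBIC))
a=cv2.imread("pics/side0.png")[90:280,110:360]; cv2.imwrite("pics/si.png",cv2.resize(a,None,fx=3,fy=3,interpolation=cv2.INTER_CUBIC))
E
```

```text
(no output)
```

View pics/sc.png

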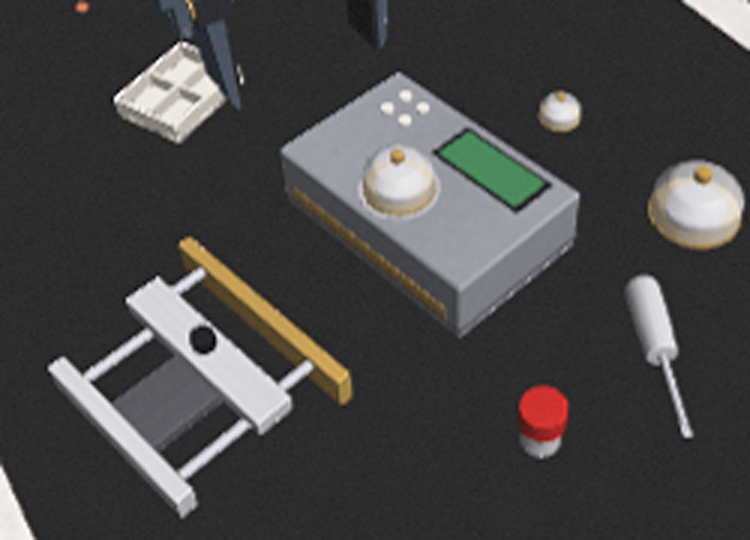

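View pics/si.png

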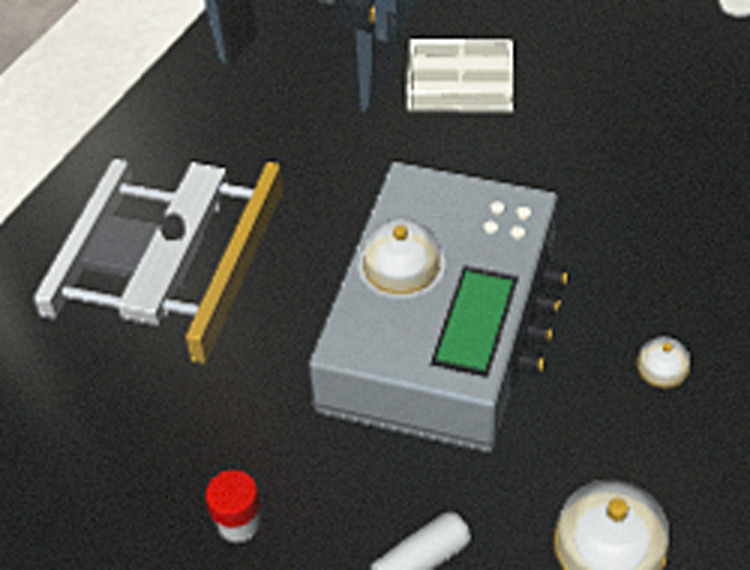

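```bash
cat >> h.py <<'E'
def ray(n,uv,cal=None):
    c=cal or optics.calibration(n); K=c["mtx"]; uv=np.atleast_2d(np.asarray(uv,float))
    d=np.c_[(uv[:,0]-K[0,2])/K[0,0], -(uv[:,1]-K[1,2])/K[1,1], -np.ones(len(uv))]
    return c["position"], R.from_rotvec(c["attitude"]).apply(d)
def plane(n,uv,z):
    p,d=ray(n,uv); return p+d*((z-p[2])/d[:,2])[:,None]
def tri(uv1,uv2,n1="scene",n2="side"):
    p1,d1=ray(n1,uv1);p2,d2=ray(n2,uv2);out=[]
    for a,b in zip(d1,d2):
        a=a/np.linalg.norm(a);b=b/np.linalg.norm(b)
        t=np.linalg.lstsq(np.c_[a,-b],p2-p1,rcond=None)[0]
        q1=p1+t[0]*a;q2=p2+t[1]*b; out.append(np.r_[(q1+q2)/2,np.linalg.norm(q1-q2)])
    return np.array(out)
def proj(n,P):
    c=optics.calibration(n);K=c["mtx"];q=R.from_rotvec(c["attitude"]).inv().apply(np.atleast_2d(P)-c["position"])
    return np.c_[K[0,2]+K[0,0]*q[:,0]/-q[:,2],K[1,2]+K[1,1]*q[:,1]/q[:,2]]
def sub(im,uv,w=3):
    g=cv2.cvtColor(im,cv2.COLOR_BGR2GRAY)
    return cv2.cornerSubPix(g,np.float32(uv).reshape(-1,1,2).copy(),(w,w),(-1,-1),(3,30,.01)).reshape(-1,2)
def c2p(xy,ox,oy,f=3): return (np.array(xy,float)+.5)/f-.5+[ox,oy]
def fitbox(P4): # order NR,FR,FL,NL  (near/far, right/left)
    M=np.array([[-65,-100],[65,-100],[65,100],[-65,100]])*1e-3
    c=P4[:,:2].mean(0); q=P4[:,:2]-c; th=np.arctan2((M[:,0]*q[:,1]-M[:,1]*q[:,0]).sum(),(M*q).sum())
    r=np.array([[np.cos(th),-np.sin(th)],[np.sin(th),np.cos(th)]])
    return c,th,(q-M@r.T)*1e3
E
python3 - <<'E'
from h import *
np.set_printoptions(precision=4,suppress=True)
sc=cv2.imread("pics/scene0.png");si=cv2.imread("pics/side0.png")
A=c2p([(398,72),(283,150),(458,288),(578,197)],110,130)
B=c2p([(555,193),(394,163),(313,365),(495,403)],110,90)
A2=sub(sc,A);B2=sub(si,B);print(A2-A,B2-B)
for a,b in((A,B),(A2,B2)):
    t=tri(a,b);print(t); c,th,r=fitbox(t);print(c,np.degrees(th));print(r)
for n,a in(("scene",A),("side",B)):
    c,th,r=fitbox(plane(n,a,.06)); print(n,c,np.degrees(th),r)
# loose bottom corners FL
print(tri(c2p([(460,334)],110,130),c2p([(318,412)],110,90)))
# bar top: near edge right end, near edge left end
A=c2p([(192,238),(352,373)],110,130);B=c2p([(280,166),(203,341)],110,90)
t=tri(A,B);print("bar",t)
print(plane("scene",A,.034),plane("side",B,.034))
# knobs
print("cov", tri(c2p([(398,150)],110,130),c2p([(400,226)],110,90)))
print("loupe",plane("scene",c2p([(543,395)],110,130),.042),"small", plane("scene",c2p([(560,125)],110,130),.0), "big",plane("scene",[(342,208)],.0))
E
```

```text
[[ 0.1164 -0.2159]
 [-1.0607 -0.1372]
 [ 0.0057  0.8483]
 [ 0.5502 -1.0873]] [[ 0.1639  0.0188]
 [-0.2119 -0.5993]
 [-1.47   -0.8052]
 [-0.2713  0.676 ]]
[[ 0.488  -0.1101  0.0613  0.0004]
 [ 0.6102 -0.0852  0.0603  0.002 ]
 [ 0.5732  0.1033  0.0566  0.0011]
 [ 0.45    0.0804  0.057   0.0034]]
[ 0.5304 -0.0029] 11.13905382035751
[[ 2.0699  3.4423]
 [-3.2426  3.2697]
 [-1.5952 -4.4514]
 [ 2.7678 -2.2606]]
[[ 0.4876 -0.1101  0.0617  0.0001]
 [ 0.6119 -0.0873  0.0597  0.0017]
 [ 0.5755  0.1057  0.0592  0.0009]
 [ 0.4493  0.0823  0.06    0.0005]]
[ 0.5311 -0.0023] 10.806612222538677
[[ 1.6027  2.6861]
 [-1.784   1.0641]
 [-0.6957 -2.3598]
 [ 0.8769 -1.3904]]
scene [ 0.5312 -0.0015] 10.547548479895582 [[ 1.7007  0.5246]
 [-3.0912  3.7877]
 [-2.1376 -3.8574]
 [ 3.5281 -0.4549]]
side [ 0.5301 -0.003 ] 11.53397965848714 [[ 2.0463  2.3967]
 [-3.0124  1.2128]
 [-2.194  -1.9221]
 [ 3.1601 -1.6874]]
[[0.5727 0.1052 0.0035 0.0013]]
bar [[ 0.7021 -0.0657  0.0342  0.0019]
 [ 0.6635  0.1061  0.0324  0.0012]]
[[ 0.7021 -0.0647  0.034 ]
 [ 0.664   0.1079  0.034 ]] [[ 0.7027 -0.0671  0.034 ]
 [ 0.6628  0.1064  0.034 ]]
cov [[0.558  0.0036 0.1028 0.0008]]
loupe [[0.5709 0.1985 0.042 ]] small [[ 0.3735 -0.0319  0.    ]] big [[0.362 0.129 0.   ]]
```

```bash
python3 - <<'E'
import cv2,numpy as np
a=cv2.imread("pics/scene0.png")[200:275,160:240]; b=cv2.imread("pics/side0.png")[138:218,165:215];c=cv2.imread("pics/wrist0.png")[60:240,270:350]
a=cv2.resize(a,None,fx=5,fy=5,interpolation=2);b=cv2.resize(b,None,fx=5,fy=5,interpolation=2)
o=np.zeros((600,800,3),np.uint8);o[:a.shape[0],:400]=a;o[:400,400:650]=b;c=cv2.resize(c,None,fx=3,fy=3)[:,:150];o[:540,650:800]=c
cv2.imwrite("pics/bar.png",o)
E
```

```text
(no output)
```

View pics/bar.png

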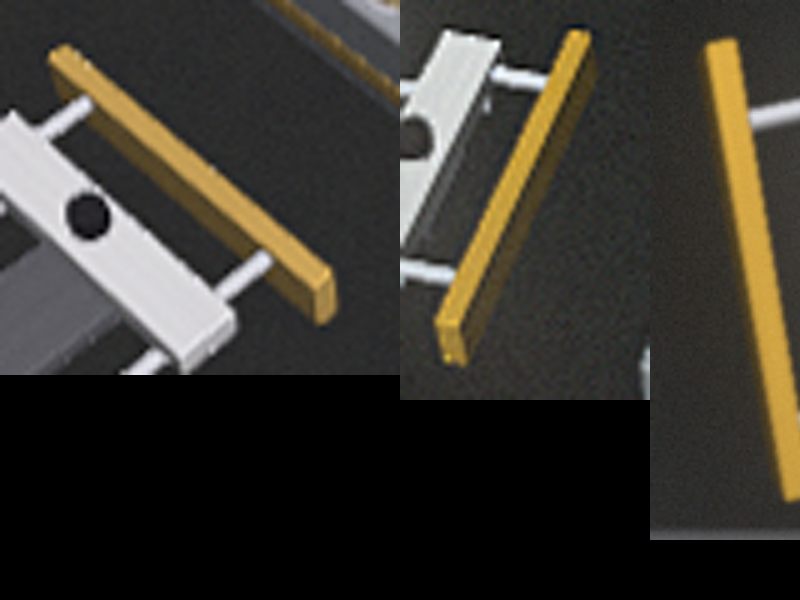

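```bash
python3 - <<'E'
from h import *
np.set_printoptions(precision=4,suppress=True)
A=c2p([(70,44),(333,265)],160,200,5);B=c2p([(192,32),(62,322)],165,138,5);W=c2p([(135,500-0),(56,45)],270,60,3)
def rep(n,t):
    d=t[1,:2]-t[0,:2];print(n,t.round(4).tolist(),"len",np.linalg.norm(d),"yaw",np.degrees(np.arctan2(-d[0],d[1])),"mid",t[:,:2].mean(0))
rep("tri",tri(A,B));rep("sc",plane("scene",A,.034));rep("si",plane("side",B,.034));rep("wr",plane("wrist",W,.034))
rep("tri sw",tri(A,W,"scene","wrist"))
# back plate ends (far white bar) in scene/side crops
A=c2p([(63,358),(197,495)],110,130);B=c2p([(126,160),(53,312)],110,90);rep("back",tri(A,B))
A=c2p([(155,278),(291,398)],110,130);B=c2p([(226,168),(158,318)],110,90);rep("mid",tri(A,B))
# tester far/near edges in wrist: top z .06 
W=[(205,73),(82,97)];print(plane("wrist",W,.06))
E
```

```text
tri [[0.702, -0.0657, 0.0369, 0.0029], [0.6642, 0.1051, 0.036, 0.0003]] len 0.17495998615456396 yaw 12.478050935507332 mid [0.6831 0.0197]
sc [[0.7015, -0.0664, 0.034], [0.6636, 0.104, 0.034]] len 0.17455424214171683 yaw 12.521070118120992 mid [0.6826 0.0188]
si [[0.7044, -0.07, 0.034], [0.6654, 0.1037, 0.034]] len 0.17798740444467775 yaw 12.660265069884153 mid [0.6849 0.0169]
wr [[0.7036, -0.0664, 0.034], [0.6663, 0.1076, 0.034]] len 0.1778950073614655 yaw 12.105899234644665 mid [0.6849 0.0206]
tri sw [[0.7025, -0.0649, 0.0365, 0.0014], [0.6654, 0.1071, 0.0393, 0.0006]] len 0.17592847112906604 yaw 12.168720573144608 mid [0.6839 0.0211]
back [[0.8227, -0.0251, 0.0239, 0.0027], [0.7891, 0.1194, 0.0122, 0.0009]] len 0.14831665462584215 yaw 13.106644173012391 mid [0.8059 0.0471]
mid [[0.7409, -0.0473, 0.0319, 0.0013], [0.7067, 0.0989, 0.028, 0.0012]] len 0.1501970120450731 yaw 13.134109079167702 mid [0.7238 0.0258]
[[0.58   0.1062 0.06  ]
 [0.4542 0.0832 0.06  ]]
```

Request:
drive_tool:
  targets:
    - {"hand": 0,"linear": [-0.03,0,-0.01],"rot": [0,0.14,0]}
    - {"hand": 0,"linear": [-0.06,0,-0.03],"rot": [0,0.28,0]}
    - {"hand": 0,"linear": [-0.09,0,-0.05],"rot": [0,0.42,0]}
    - {"hand": 0,"linear": [-0.12,0,-0.07],"rot": [0,0.56,0]}
    - {"hand": 0,"linear": [-0.15,0.01,-0.09],"rot": [0,0.7,0]}
    - {"hand": 0,"linear": [-0.18,0.02,-0.1],"rot": [0,0.84,0]}
    - {"hand": 0,"linear": [-0.192,0.04,-0.102],"rot": [0,0.98,0]}
    - {"hand": 0,"linear": [-0.192,0.06,-0.102],"rot": [0,1.12,0]}
    - {"hand": 0,"linear": [-0.192,0.08,-0.102],"rot": [0,1.26,0]}
    - {"hand": 0,"linear": [-0.192,0.093,-0.102],"rot": [0,1.353,0]}
    - {"hand": 0,"linear": [-0.192,0.093,-0.102],"rot": [0,1.353,0]}
    - {"hand": 0,"linear": [-0.192,0.093,-0.102],"rot": [0,1.353,0]}
  force: 20

```text
clock: 1.35
tcp_pos: [0.4326, -0.1019, 0.1208]
ee_rot: [-1.306, 1.046, -1.044]
contact_force: [-0.5, -0.2, 0.3]
grip_width: 0.008
```

```bash
cat >> h.py <<'E'
YD=np.radians(12.5); EX=np.array([np.cos(YD),np.sin(YD)]);EY=np.array([-EX[1],EX[0]]);BAR=np.array([.684,.019])
def dk(p): q=np.asarray(p)[...,:2]-BAR; return np.stack([q@EX,q@EY],-1)
def st():
    o=sensors.get_obs();r=R.from_rotvec(o["ee_rot"]).as_matrix()
    print("t",round(o["clock"],2),"tcp",o["tcp_pos"].round(4),"dock",(dk(o["tcp_pos"])*1e3).round(1),"F dock",(o["contact_force"][:2]@EX).round(1),(o["contact_force"][:2]@EY).round(1),o["contact_force"][2].round(1),"toolz yaw",np.degrees(np.arctan2(r[1,2],r[0,2])).round(2),"down",r[:,1].round(3),"w",round(o["grip_width"],3))
E
python3 - <<'E'
from h import *
st()
im=optics.read_camera("wrist"); cv2.imwrite(f"pics/w1.png",im[:,:,::-1]); print(optics.calibration("wrist"))
E
```

```text
t 1.35 tcp [ 0.4326 -0.1019  0.1208] dock [-271.6  -63.7] F dock -0.5 -0.1 0.3 toolz yaw 12.66 down [-0.001  0.    -1.   ] w 0.008
{'mtx': array([[305.44346033,   0.        , 249.39347281],
       [  0.        , 305.44346033, 188.13568271],
       [  0.        ,   0.        ,   1.        ]]), 'position': array([ 0.49735947, -0.08667622,  0.29110419]), 'attitude': array([-0.20312557,  0.16075355, -1.34322064])}
```

View pics/w1.png

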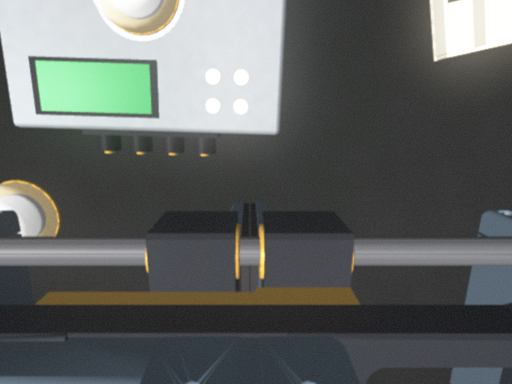

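```bash
python3 - <<'E'
from h import *
im=cv2.imread("pics/w1.png")
p=plane("wrist",[(15,127),(279,134)],.06); print(p,(dk(p)*1e3).round(1),np.linalg.norm(p[1]-p[0]))
print("term", (dk(plane("wrist",[(103,140),(216,142),(112,155),(207,157)],.034))*1e3).round(1))
# predicted corner_right for rel pose
P=[(x,y) for x,y in ((-.065,-.078),(-.065,-.052))]
print("finger tip px",proj("wrist",[[.4326,-.1019,.121]]))
E
```

```text
[[ 0.44979633  0.08053934  0.06      ]
 [ 0.48771034 -0.11181279  0.06      ]] [[-215.3  110.8]
 [-219.9  -85.2]] 0.19605309404478055
term [[-226.9   58.9]
 [-228.4  -35.3]
 [-239.5   52.7]
 [-241.   -27.4]]
finger tip px [[250.14103149 228.96877794]]
```

Request:
drive_tool:
  targets:
    - {"hand": 0,"linear": [0,0.035,0]}
    - {"hand": 0,"linear": [0,0.07,0]}
    - {"hand": 0,"linear": [0,0.1,0]}
    - {"hand": 0,"linear": [0,0.109,0.01]}
    - {"hand": 0,"linear": [0,0.109,0.02]}
    - {"hand": 0,"linear": [0,0.109,0.028]}
    - {"hand": 0,"linear": [0.0,0.109,0.032]}
    - {"hand": 0,"linear": [0.0,0.109,0.036]}
    - {"hand": 0,"linear": [0.001,0.109,0.04]}
    - {"hand": 0,"linear": [0.002,0.109,0.044]}
    - {"hand": 0,"linear": [0.003,0.109,0.048]}

```text
$.targets[0]: bad value
```

```bash
python3 - <<'E'
from h import *
st()
im=optics.read_camera("wrist"); cv2.imwrite(f"pics/w2.png",im[:,:,::-1])
im=optics.read_camera("scene"); cv2.imwrite(f"pics/s2.png",cv2.resize(im[110:310,110:360,::-1],None,fx=3,fy=3))
E
```

```text
t 1.4 tcp [ 0.4329 -0.102   0.1212] dock [-271.3  -63.8] F dock 0.5 -0.2 -0.9 toolz yaw 12.65 down [-0. -0. -1.] w 0.005
```

View pics/w2.png

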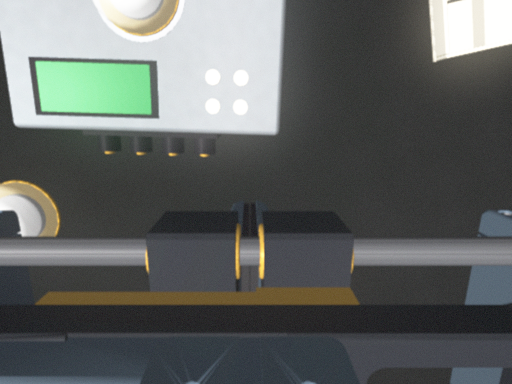

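View pics/s2.png

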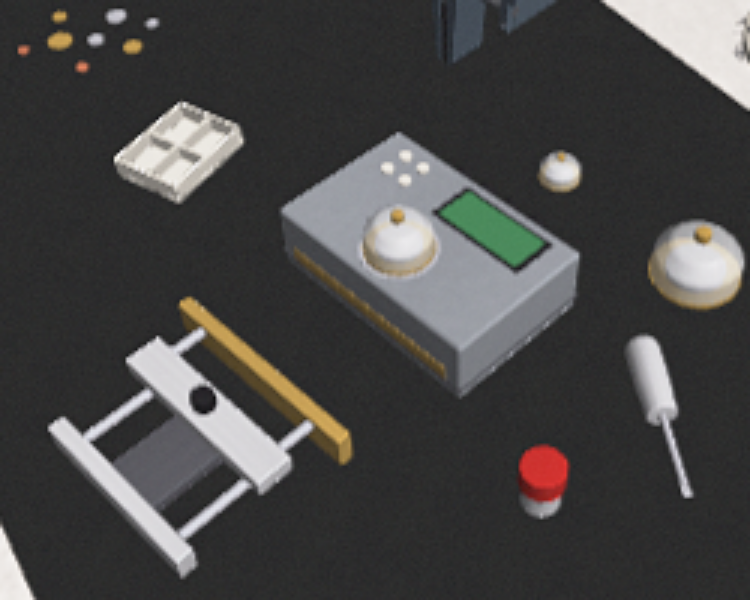

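The call was refused because "rot" was missing. The pictures show the scene unchanged: the tester's near edge runs from (15,127) to (279,134), with the fingers behind it at column 250. I'll repeat the move with "rot" included.

Request:
drive_tool:
  targets:
    - {"hand": 0,"linear": [0,0.035,0],"rot": [0,0,0]}
    - {"hand": 0,"linear": [0,0.07,0],"rot": [0,0,0]}
    - {"hand": 0,"linear": [0,0.1,0],"rot": [0,0,0]}
    - {"hand": 0,"linear": [0,0.109,0.01],"rot": [0,0,0]}
    - {"hand": 0,"linear": [0,0.109,0.02],"rot": [0,0,0]}
    - {"hand": 0,"linear": [0,0.109,0.028],"rot": [0,0,0]}
    - {"hand": 0,"linear": [0.0,0.109,0.032],"rot": [0,0,0]}
    - {"hand": 0,"linear": [0.0,0.109,0.036],"rot": [0,0,0]}
    - {"hand": 0,"linear": [0.001,0.109,0.04],"rot": [0,0,0]}
    - {"hand": 0,"linear": [0.002,0.109,0.044],"rot": [0,0,0]}
    - {"hand": 0,"linear": [0.003,0.109,0.048],"rot": [0,0,0]}

```text
clock: 2.6
tcp_pos: [0.48, -0.0945, 0.0134]
ee_rot: [-1.306, 1.046, -1.045]
contact_force: [-7.7, -3.6, 3.9]
grip_width: 0.005
```

```bash
python3 - <<'E'
from h import *
st()
im=optics.read_camera("wrist"); cv2.imwrite(f"pics/w3.png",im[:,:,::-1])
im=optics.read_camera("scene"); cv2.imwrite(f"pics/s3.png",cv2.resize(im[110:310,110:360,::-1],None,fx=3,fy=3))
E
```

```text
t 2.6 tcp [ 0.48   -0.0945  0.0134] dock [-223.7  -66.7] F dock -8.3 -1.8 3.9 toolz yaw 12.63 down [-0.001 -0.001 -1.   ] w 0.005
```

View pics/w3.png

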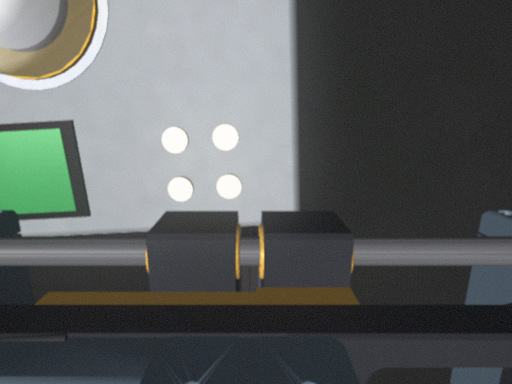

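View pics/s3.png

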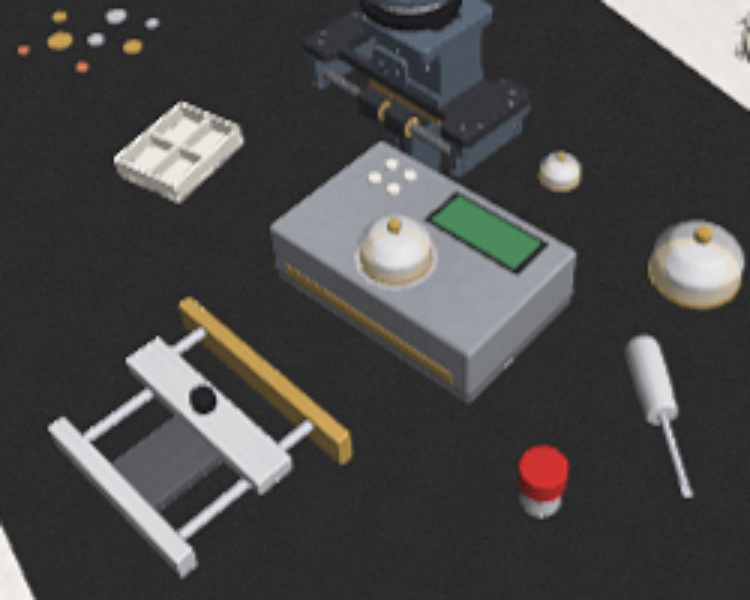

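```bash
cat >> h.py <<'E'
import sys
# initial: centre (.5318,-.002), yaw 10.7deg
C0=np.array([.5318,-.002]);T0=np.radians(10.7)
TOP=np.array([[-65,-100],[65,-100],[65,100],[-65,100]])*1e-3
def world(c,th,P): r=np.array([[np.cos(th),-np.sin(th)],[np.sin(th),np.cos(th)]]); return c+np.asarray(P)@r.T
def track(name,f0="pics/scene0.png",guess=None,cam="scene"):
    """features on the top plane tracked from the first frame; returns (centre,yaw) now"""
    im=optics.read_camera(cam)[:,:,::-1].copy(); cv2.imwrite(f"pics/{name}_{cam}.png",im)
    g0=cv2.cvtColor(cv2.imread(f0),cv2.COLOR_BGR2GRAY);g1=cv2.cvtColor(im,cv2.COLOR_BGR2GRAY)
    W=world(C0,T0,TOP*1.04); poly=proj(cam,np.c_[W,np.full(4,.06)])
    m=np.zeros_like(g0);cv2.fillPoly(m,[np.int32(poly)],255)
    cov=proj(cam,np.c_[world(C0,T0,[[.028,0]]),[[.06]]])[0]
    cv2.circle(m,tuple(np.int32(cov+[0,-4])),19,0,-1)
    p=cv2.goodFeaturesToTrack(g0,60,.03,4,mask=m)
    P0=plane(cam,p[:,0],.06)[:,:2]
    c,t=guess if guess is not None else (C0,T0)
    loc=(P0-C0)@np.array([[np.cos(T0),-np.sin(T0)],[np.sin(T0),np.cos(T0)]])
    init=proj(cam,np.c_[world(np.asarray(c),t,loc),np.full(len(loc),.06)]).astype(np.float32).reshape(-1,1,2)
    q,s,e=cv2.calcOpticalFlowPyrLK(g0,g1,p,init.copy(),winSize=(13,13),maxLevel=2,flags=cv2.OPTFLOW_USE_INITIAL_FLOW)
    ok=(s[:,0]>0)
    P1=plane(cam,q[:,0],.06)[:,:2]
    A,inl=cv2.estimateAffinePartial2D(np.float32(P0[ok]*1e3),np.float32(P1[ok]*1e3),ransacReprojThreshold=1.5)
    th=np.arctan2(A[1,0],A[0,0]);sc=np.hypot(A[1,0],A[0,0])
    cn=(A[:,:2]/sc@(C0*1e3)+A[:,2]+ (A[:,:2]-A[:,:2]/sc)@P0[ok].mean(0)*1e3)/1e3
    tn=T0+th
    print(f"{cam}: inl {int(inl.sum())}/{ok.sum()} scale {sc:.3f}")
    return cn,tn
def report(c,t):
    d=dk(c)*1e3;rel=t-YD
    print("centre",c.round(4).tolist(),"yaw",np.degrees(t).round(2),"| dock",d.round(1),"rel yaw",np.degrees(rel).round(2))
    P=dk(world(c,t,[[-.065,.078],[-.065,-.078],[.065,.09],[.065,-.09],[.028,0]]))*1e3
    print("cornerL",P[0].round(1),"cornerR",P[1].round(1),"farL",P[2].round(1),"farR",P[3].round(1))
E
python3 - <<'E'
from h import *
st()
c,t=track("a1");report(c,t)
c,t=track("a1",f0="pics/side0.png",cam="side");report(c,t)
E
```

```text
t 2.7 tcp [ 0.4809 -0.0946  0.0134] dock [-222.9  -67. ] F dock -3.6 -1.9 0.7 toolz yaw 12.62 down [ 0.001 -0.001 -1.   ] w 0.001
scene: inl 15/16 scale 1.000
centre [0.5396, 0.0024] yaw 15.28 | dock [-144.5   15. ] rel yaw 2.78
cornerL [-213.2   89.8] cornerR [-205.7  -66. ] farL [-84.  108.1] farR [-75.2 -71.7]
side: inl 11/29 scale 0.999
centre [0.5395, 0.0022] yaw 15.59 | dock [-144.8   14.9] rel yaw 3.09
cornerL [-213.9   89.2] cornerR [-205.5  -66.5] farL [-84.7 108.2] farR [-75.  -71.5]
```

Request:
drive_tool:
  targets:
    - {"hand": 0,"linear": [0,0,-0.02],"rot": [0,0,0]}
    - {"hand": 0,"linear": [0,-0.03,-0.037],"rot": [0,0,0]}
    - {"hand": 0,"linear": [-0.05,-0.06,-0.037],"rot": [0,0,0]}
    - {"hand": 0,"linear": [-0.1,-0.06,-0.037],"rot": [0,0,0]}
    - {"hand": 0,"linear": [-0.145,-0.06,-0.037],"rot": [0,0,0]}
    - {"hand": 0,"linear": [-0.156,-0.03,-0.034],"rot": [0,0,0]}
    - {"hand": 0,"linear": [-0.156,0,-0.027],"rot": [0,0,0]}
    - {"hand": 0,"linear": [-0.156,0.001,-0.018],"rot": [0,0,0]}
    - {"hand": 0,"linear": [-0.156,0.001,-0.012],"rot": [0,0,0]}
    - {"hand": 0,"linear": [-0.156,0.001,-0.007],"rot": [0,0,0]}
    - {"hand": 0,"linear": [-0.155,0.001,-0.002],"rot": [0,0,0]}
    - {"hand": 0,"linear": [-0.154,0.001,0.003],"rot": [0,0,0]}

```text
clock: 4.0
tcp_pos: [0.4496, 0.0561, 0.0132]
ee_rot: [-1.306, 1.046, -1.046]
contact_force: [-6.8, 2.3, -0.8]
grip_width: 0.01
```

```bash
python3 - <<'E'
from h import *
st()
c,t=track("a2");report(c,t)
im=optics.read_camera("wrist"); cv2.imwrite(f"pics/w4.png",im[:,:,::-1])
E
```

```text
t 4.0 tcp [0.4496 0.0561 0.0132] dock [-220.8   86.9] F dock -6.2 3.7 -0.8 toolz yaw 12.58 down [ 0.    -0.001 -1.   ] w 0.01
scene: inl 16/16 scale 1.000
centre [0.5468, 0.0003] yaw 12.24 | dock [-138.    11.4] rel yaw -0.26
cornerL [-202.6   89.7] cornerR [-203.3  -66.3] farL [-72.6 101.1] farR [-73.4 -78.9]
```

View pics/w4.png

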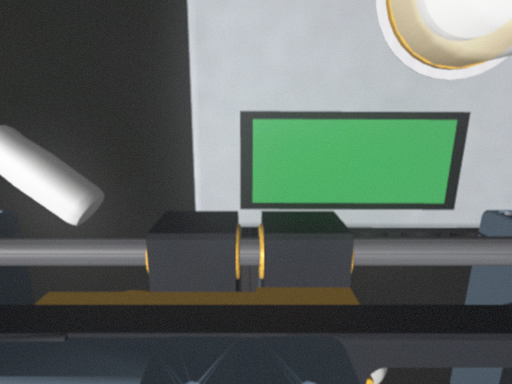

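Request:
drive_tool:
  targets:
    - {"hand": 0,"linear": [0.001,0,0.006],"rot": [0,0,0]}
    - {"hand": 0,"linear": [0.002,0,0.011],"rot": [0,0,0]}
    - {"hand": 0,"linear": [0.002,0,0.011],"rot": [0,0,0]}
    - {"hand": 0,"linear": [0.002,0,-0.012],"rot": [0,0,0]}
    - {"hand": 0,"linear": [0.008,-0.04,-0.03],"rot": [0,0,0]}
    - {"hand": 0,"linear": [0.058,-0.06,-0.03],"rot": [0,0,0]}
    - {"hand": 0,"linear": [0.108,-0.06,-0.03],"rot": [0,0,0]}
    - {"hand": 0,"linear": [0.152,-0.04,-0.028],"rot": [0,0,0]}
    - {"hand": 0,"linear": [0.153,0,-0.022],"rot": [0,0,0]}
    - {"hand": 0,"linear": [0.153,0.001,-0.013],"rot": [0,0,0]}
    - {"hand": 0,"linear": [0.153,0.001,-0.006],"rot": [0,0,0]}
    - {"hand": 0,"linear": [0.153,0.001,-0.002],"rot": [0,0,0]}

```text
clock: 5.3
tcp_pos: [0.4834, -0.0929, 0.014]
ee_rot: [-1.304, 1.042, -1.048]
contact_force: [-0.6, -0.3, 0.2]
grip_width: 0.009
```

```bash
python3 - <<'E'
from h import *
st()
c,t=track("a3",guess=(np.array([.5518,.0]),np.radians(8.5)));report(c,t)
E
```

```text
t 5.3 tcp [ 0.4834 -0.0929  0.014 ] dock [-220.1  -65.9] F dock -0.7 -0.1 0.2 toolz yaw 12.65 down [ 0.004 -0.001 -1.   ] w 0.009
scene: inl 15/16 scale 1.000
centre [0.5562, -0.0022] yaw 9.46 | dock [-129.3    7. ] rel yaw -3.04
cornerL [-190.1   88.3] cornerR [-198.4  -67.5] farL [-59.6  93.4] farR [-69.2 -86.4]
```

Request:
drive_tool:
  targets:
    - {"hand": 0,"linear": [0,0.001,0.006],"rot": [0,0,0]}
    - {"hand": 0,"linear": [0.001,0.001,0.011],"rot": [0,0,0]}
    - {"hand": 0,"linear": [0.002,0.001,0.016],"rot": [0,0,0]}
    - {"hand": 0,"linear": [0.003,0.001,0.021],"rot": [0,0,0]}
    - {"hand": 0,"linear": [0.004,0.001,0.026],"rot": [0,0,0]}
    - {"hand": 0,"linear": [0.004,0.001,0.027],"rot": [0,0,0]}
    - {"hand": 0,"linear": [0.004,0,0.005],"rot": [0,0,0]}
    - {"hand": 0,"linear": [0,-0.04,-0.017],"rot": [0,0,0]}
    - {"hand": 0,"linear": [-0.05,-0.06,-0.017],"rot": [0,0,0]}
    - {"hand": 0,"linear": [-0.1,-0.06,-0.017],"rot": [0,0,0]}
    - {"hand": 0,"linear": [-0.15,-0.06,-0.017],"rot": [0,0,0]}
    - {"hand": 0,"linear": [-0.152,-0.02,-0.014],"rot": [0,0,0]}

```text
clock: 6.55
tcp_pos: [0.4381, 0.0567, 0.0371]
ee_rot: [-1.3, 1.032, -1.049]
contact_force: [1.9, -0.4, -0.9]
grip_width: 0.003
```

```bash
python3 - <<'E'
from h import *
st()
c,t=track("a4",guess=(np.array([.567,.0]),np.radians(15)));report(c,t)
E
```

```text
t 6.55 tcp [0.4381 0.0567 0.0371] dock [-231.9   90. ] F dock 1.8 -0.8 -0.9 toolz yaw 12.91 down [ 0.012 -0.001 -1.   ] w 0.003
scene: inl 12/16 scale 0.998
centre [0.5686, 0.0047] yaw 16.64 | dock [-115.8   11. ] rel yaw 4.14
cornerL [-186.2   84.1] cornerR [-175.   -71.5] farL [-57.4 105.4] farR [-44.5 -74.1]
```

View pics/a4_scene.png

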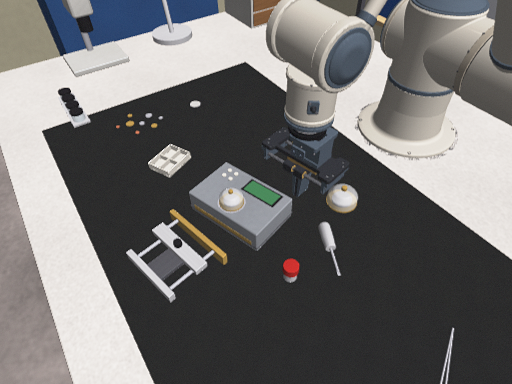

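Request:
drive_tool:
  targets:
    - {"hand": 0,"linear": [0.003,0.015,0.008],"rot": [0,0,0]}
    - {"hand": 0,"linear": [0.004,0.024,0.018],"rot": [0,0,0]}
    - {"hand": 0,"linear": [0.004,0.024,0.025],"rot": [0,0,0]}
    - {"hand": 0,"linear": [0.004,0.024,0.03],"rot": [0,0,0]}
    - {"hand": 0,"linear": [0.005,0.024,0.035],"rot": [0,0,0]}
    - {"hand": 0,"linear": [0.006,0.024,0.04],"rot": [0,0,0]}
    - {"hand": 0,"linear": [0.008,0.024,0.045],"rot": [0,0,0]}
    - {"hand": 0,"linear": [0.009,0.024,0.05],"rot": [0,0,0]}
    - {"hand": 0,"linear": [0.009,0.024,0.051],"rot": [0,0,0]}
    - {"hand": 0,"linear": [0.009,0.02,0.03],"rot": [0,0,0]}
    - {"hand": 0,"linear": [0.012,-0.02,0.009],"rot": [0,0,0]}
    - {"hand": 0,"linear": [0.06,-0.035,0.008],"rot": [0,0,0]}

```text
clock: 7.8
tcp_pos: [0.4542, 0.0013, 0.0678]
ee_rot: [-1.307, 1.036, -1.041]
contact_force: [0.7, 0.4, 0.0]
grip_width: 0.003
```

```bash
python3 - <<'E'
from h import *
st()
c,t=track("a5",guess=(np.array([.579,.0]),np.radians(9.5)));report(c,t)
E
```

```text
t 7.8 tcp [0.4542 0.0013 0.0678] dock [-228.2   32.4] F dock 0.8 0.3 0.0 toolz yaw 13.13 down [ 0.003 -0.001 -1.   ] w 0.003
scene: inl 15/16 scale 1.001
centre [0.5835, 0.0004] yaw 11.03 | dock [-102.2    3.6] rel yaw -1.47
cornerL [-165.1   83.2] cornerR [-169.1  -72.8] farL [-34.9  91.9] farR [-39.5 -88.1]
```

Request:
drive_tool:
  targets:
    - {"hand": 0,"linear": [0.05,0,0.003],"rot": [0,0.01,0]}
    - {"hand": 0,"linear": [0.098,0,0.005],"rot": [0,0.01,0]}
    - {"hand": 0,"linear": [0.105,0.03,0.008],"rot": [0,0.01,0]}
    - {"hand": 0,"linear": [0.105,0.054,0.018],"rot": [0,0.01,0]}
    - {"hand": 0,"linear": [0.105,0.055,0.029],"rot": [0,0.01,0]}
    - {"hand": 0,"linear": [0.105,0.055,0.037],"rot": [0,0.01,0]}
    - {"hand": 0,"linear": [0.105,0.055,0.042],"rot": [0,0.01,0]}
    - {"hand": 0,"linear": [0.106,0.055,0.047],"rot": [0,0.01,0]}
    - {"hand": 0,"linear": [0.107,0.055,0.052],"rot": [0,0.01,0]}
    - {"hand": 0,"linear": [0.108,0.055,0.057],"rot": [0,0.01,0]}
    - {"hand": 0,"linear": [0.108,0.055,0.06],"rot": [0,0.01,0]}
    - {"hand": 0,"linear": [0.108,0.055,0.06],"rot": [0,0.01,0]}

```text
clock: 9.05
tcp_pos: [0.5438, -0.0985, 0.0169]
ee_rot: [-1.299, 1.038, -1.057]
contact_force: [-0.9, -1.8, 0.4]
grip_width: 0.002
```

```bash
python3 - <<'E'
from h import *
st()
c,t=track("a6",guess=(np.array([.594,.003]),np.radians(15)));report(c,t)
E
```

```text
t 9.05 tcp [ 0.5438 -0.0985  0.0169] dock [-162.3  -84.3] F dock -1.3 -1.5 0.4 toolz yaw 12.42 down [ 0.012 -0.004 -1.   ] w 0.002
scene: inl 11/16 scale 0.998
centre [0.5948, 0.008] yaw 18.34 | dock [-89.5   8.6] rel yaw 5.84
cornerL [-162.1   79.6] cornerR [-146.2  -75.6] farL [-34.  104.7] farR [-15.7 -74.3]
```

Request:
drive_tool:
  targets:
    - {"hand": 0,"linear": [0,0,-0.02],"rot": [0,0,0]}
    - {"hand": 0,"linear": [0,-0.03,-0.045],"rot": [0,0,0]}
    - {"hand": 0,"linear": [-0.05,-0.055,-0.047],"rot": [0,0,0]}
    - {"hand": 0,"linear": [-0.1,-0.055,-0.047],"rot": [0,0,0]}
    - {"hand": 0,"linear": [-0.15,-0.055,-0.047],"rot": [0,0,0]}
    - {"hand": 0,"linear": [-0.163,-0.03,-0.045],"rot": [0,0,0]}
    - {"hand": 0,"linear": [-0.164,0.003,-0.04],"rot": [0,0,0]}
    - {"hand": 0,"linear": [-0.164,0.003,-0.032],"rot": [0,0,0]}
    - {"hand": 0,"linear": [-0.164,0.003,-0.025],"rot": [0,0,0]}
    - {"hand": 0,"linear": [-0.164,0.003,-0.022],"rot": [0,0,0]}
    - {"hand": 0,"linear": [-0.164,0.003,-0.022],"rot": [0,0,0]}

```text
clock: 10.2
tcp_pos: [0.4884, 0.0566, 0.0138]
ee_rot: [-1.297, 1.037, -1.059]
contact_force: [-0.0, 0.3, -0.7]
grip_width: 0.005
```

```bash
python3 - <<'E'
from h import *
c,t=track("a7",guess=(np.array([.594,.003]),np.radians(17)));report(c,t)
c,t=track("a7","pics/side0.png",guess=(np.array([.594,.003]),np.radians(17)),cam="side");report(c,t)
st()
E
```

```text
scene: inl 10/16 scale 1.000
centre [0.5947, 0.0082] yaw 18.4 | dock [-89.5   8.8] rel yaw 5.9
cornerL [-162.2   79.7] cornerR [-146.1  -75.5] farL [-34.1 105. ] farR [-15.6 -74.1]
side: inl 5/28 scale 0.973
centre [0.5973, 0.0058] yaw 18.72 | dock [-87.5   5.9] rel yaw 6.22
cornerL [-160.5   76.4] cornerR [-143.6  -78.7] farL [-32.6 102.4] farR [-13.1 -76.5]
t 10.3 tcp [0.4875 0.0566 0.0134] dock [-183.7   79.3] F dock -0.1 0.6 0.4 toolz yaw 12.37 down [ 0.013 -0.004 -1.   ] w 0.002
```

View pics/a7_scene.png

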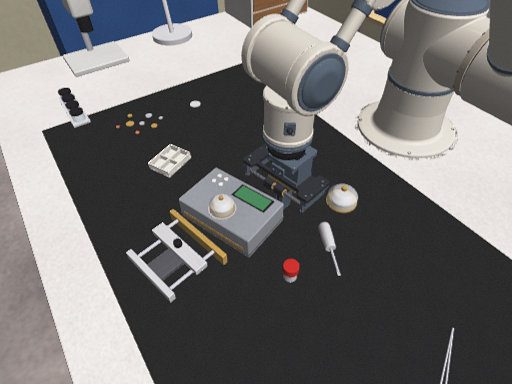

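Request:
drive_tool:
  targets:
    - {"hand": 0,"linear": [0,0,0.005],"rot": [-0.013,0,0]}
    - {"hand": 0,"linear": [0.001,0,0.01],"rot": [-0.013,0,0]}
    - {"hand": 0,"linear": [0.002,0,0.015],"rot": [-0.013,0,0]}
    - {"hand": 0,"linear": [0.003,0,0.02],"rot": [-0.013,0,0]}
    - {"hand": 0,"linear": [0.004,0,0.023],"rot": [-0.013,0,0]}
    - {"hand": 0,"linear": [0.004,0,0.024],"rot": [-0.013,0,0]}
    - {"hand": 0,"linear": [0.004,0,0.0],"rot": [-0.013,0,0]}
    - {"hand": 0,"linear": [0.004,-0.03,-0.015],"rot": [-0.013,0,0]}
    - {"hand": 0,"linear": [0.05,-0.055,-0.017],"rot": [-0.013,0,0]}
    - {"hand": 0,"linear": [0.1,-0.055,-0.017],"rot": [-0.013,0,0]}
    - {"hand": 0,"linear": [0.148,-0.055,-0.017],"rot": [-0.013,0,0]}
    - {"hand": 0,"linear": [0.152,-0.03,-0.015],"rot": [-0.013,0,0]}

```text
clock: 11.5
tcp_pos: [0.5086, -0.1008, 0.0469]
ee_rot: [-1.304, 1.041, -1.063]
contact_force: [-0.2, 0.4, -0.2]
grip_width: 0.001
```

```bash
python3 - <<'E'
from h import *
c,t=track("a8",guess=(np.array([.605,.003]),np.radians(12.5)));report(c,t)
im=optics.read_camera("wrist"); cv2.imwrite(f"pics/w8.png",im[:,:,::-1])
st()
E
```

```text
scene: inl 14/16 scale 1.001
centre [0.6079, 0.0046] yaw 12.84 | dock [-77.4   2.4] rel yaw 0.34
cornerL [-142.8   80. ] cornerR [-141.9  -75.9] farL [-12.9  92.8] farR [-11.8 -87.2]
t 11.6 tcp [ 0.5042 -0.0963  0.043 ] dock [-200.5  -73.7] F dock -0.8 0.4 0.5 toolz yaw 12.2 down [-0.001 -0.006 -1.   ] w 0.004
```

Request:
drive_tool:
  targets:
    - {"hand": 0,"linear": [0,0.015,0.005],"rot": [0,0,0]}
    - {"hand": 0,"linear": [0,0.03,0.015],"rot": [0,0,0]}
    - {"hand": 0,"linear": [0,0.03,0.027],"rot": [0,0,0]}
    - {"hand": 0,"linear": [0,0.03,0.036],"rot": [0,0,0]}
    - {"hand": 0,"linear": [0,0.03,0.041],"rot": [0,0,0]}
    - {"hand": 0,"linear": [0,0.03,0.045],"rot": [0,0,0]}
    - {"hand": 0,"linear": [0,0.03,0.048],"rot": [0,0,0]}
    - {"hand": 0,"linear": [0,0.03,0.048],"rot": [0,0,0]}
    - {"hand": 0,"linear": [0,0.02,0.03],"rot": [0,0,0]}
    - {"hand": 0,"linear": [0,-0.02,0.008],"rot": [0,0,0]}
    - {"hand": 0,"linear": [-0.05,-0.025,0.006],"rot": [0,0,0]}
    - {"hand": 0,"linear": [-0.1,-0.025,0.006],"rot": [0,0,0]}

```text
clock: 12.8
tcp_pos: [0.4895, 0.0026, 0.0696]
ee_rot: [-1.304, 1.049, -1.059]
contact_force: [1.1, 0.1, 0.5]
grip_width: 0.005
```

Request:
drive_tool:
  targets:
    - {"hand": 0,"linear": [-0.045,0,0],"rot": [0,0,0]}
    - {"hand": 0,"linear": [-0.045,0,0],"rot": [0,0,0]}
    - {"hand": 0,"linear": [-0.045,0,0],"rot": [0,0,0]}

```text
clock: 13.1
tcp_pos: [0.4802, 0.0476, 0.0701]
ee_rot: [-1.305, 1.046, -1.058]
contact_force: [0.2, -0.3, 1.4]
grip_width: 0.006
```

```bash
python3 - <<'E'
from h import *
c,t=track("a9",guess=(np.array([.612,.005]),np.radians(14.5)));report(c,t)
st()
E
```

```text
scene: inl 14/16 scale 1.000
centre [0.6118, 0.0073] yaw 14.5 | dock [-73.    4.2] rel yaw 2.0
cornerL [-140.7   79.8] cornerR [-135.2  -76.1] farL [-11.2  96.4] farR [ -4.9 -83.5]
t 13.15 tcp [0.4805 0.0467 0.07  ] dock [-192.6   71.1] F dock -0.5 -1.5 0.3 toolz yaw 12.07 down [ 0.004 -0.006 -1.   ] w 0.006
```

Request:
drive_tool:
  targets:
    - {"hand": 0,"linear": [-0.008,0.03,0.002],"rot": [0,0,0]}
    - {"hand": 0,"linear": [-0.008,0.056,0.006],"rot": [0,0,0]}
    - {"hand": 0,"linear": [-0.008,0.057,0.018],"rot": [0,0,0]}
    - {"hand": 0,"linear": [-0.008,0.057,0.027],"rot": [0,0,0]}
    - {"hand": 0,"linear": [-0.008,0.057,0.033],"rot": [0,0,0]}
    - {"hand": 0,"linear": [-0.008,0.057,0.037],"rot": [0,0,0]}
    - {"hand": 0,"linear": [-0.007,0.057,0.041],"rot": [0,0,0]}
    - {"hand": 0,"linear": [-0.007,0.057,0.043],"rot": [0,0,0]}
    - {"hand": 0,"linear": [-0.007,0.057,0.043],"rot": [0,0,0]}

```text
clock: 14.05
tcp_pos: [0.5211, 0.0622, 0.0138]
ee_rot: [-1.305, 1.048, -1.058]
contact_force: [-5.4, 2.0, -0.1]
grip_width: 0.005
```

```bash
python3 - <<'E'
from h import *
c,t=track("b1",guess=(np.array([.616,.006]),np.radians(12.5)));report(c,t)
im=optics.read_camera("side");cv2.imwrite("pics/b1_side.png",im[:,:,::-1])
st()
a=cv2.imread("pics/b1_scene.png")[160:290,130:290];b=im[110:240,120:280,::-1]
cv2.imwrite("pics/b1.png",np.hstack([cv2.resize(x,(400,325),interpolation=2) for x in(a,b)]))
E
```

```text
scene: inl 14/16 scale 1.000
centre [0.6173, 0.0059] yaw 11.94 | dock [-67.9   1.6] rel yaw -0.56
cornerL [-132.2   80.2] cornerR [-133.7  -75.7] farL [-2.1 91. ] farR [ -3.8 -89. ]
t 14.15 tcp [0.5211 0.0622 0.0137] dock [-149.7   77.4] F dock -4.6 1.4 3.0 toolz yaw 12.07 down [ 0.003 -0.006 -1.   ] w 0.003
```

View pics/b1.png

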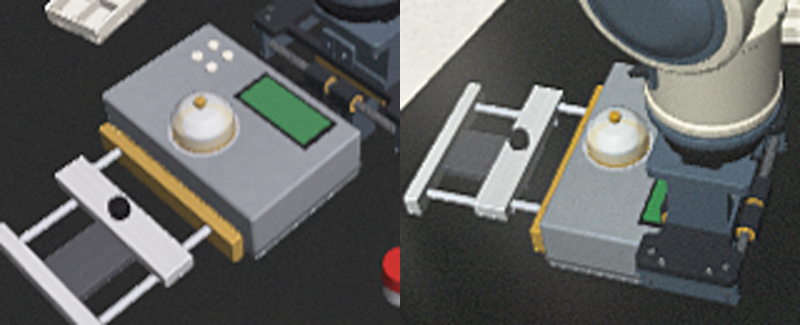

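Request:
drive_tool:
  targets:
    - {"hand": 0,"linear": [0,0,-0.025],"rot": [0,0,0]}
    - {"hand": 0,"linear": [0,-0.03,-0.04],"rot": [0,0,0]}
    - {"hand": 0,"linear": [0.05,-0.055,-0.042],"rot": [0,0,0]}
    - {"hand": 0,"linear": [0.1,-0.055,-0.042],"rot": [0,0,0]}
    - {"hand": 0,"linear": [0.148,-0.055,-0.042],"rot": [0,0,0]}
    - {"hand": 0,"linear": [0.153,-0.03,-0.038],"rot": [0,0,0]}
    - {"hand": 0,"linear": [0.153,0,-0.028],"rot": [0,0,0]}
    - {"hand": 0,"linear": [0.153,0,-0.018],"rot": [0,0,0]}
    - {"hand": 0,"linear": [0.153,0,-0.01],"rot": [0,0,0]}
    - {"hand": 0,"linear": [0.153,0,-0.004],"rot": [0,0,0]}
    - {"hand": 0,"linear": [0.153,0,0.0],"rot": [0,0,0]}
    - {"hand": 0,"linear": [0.153,0,0.003],"rot": [0,0,0]}

```text
clock: 15.35
tcp_pos: [0.5555, -0.0866, 0.0158]
ee_rot: [-1.306, 1.047, -1.058]
contact_force: [-7.9, -5.4, 5.3]
grip_width: 0.007
```

```bash
cat >> h.py <<'E'
def bars(name):
    # bar/rod shift in the scene image since the first frame, through patch tracking of the bar's far top edge and ends (z .034)
    g0=cv2.cvtColor(cv2.imread("pics/scene0.png"),cv2.COLOR_BGR2GRAY);g1=cv2.cvtColor(cv2.imread(f"pics/{name}_scene.png"),cv2.COLOR_BGR2GRAY)
    p=np.float32([[171,212],[226,261]]).reshape(-1,1,2)
    q,s,e=cv2.calcOpticalFlowPyrLK(g0,g1,p,p.copy(),winSize=(9,9),maxLevel=0,flags=cv2.OPTFLOW_USE_INITIAL_FLOW)
    a=plane("scene",p[:,0],.03);b=plane("scene",q[:,0],.03); print("bar moved R,L (dock mm)",((dk(b)-dk(a))*1e3).round(1).tolist(),s.ravel())
    print("gray change at carriage knob",cv2.phaseCorrelate(np.float32(g0[235:255,165:190]),np.float32(g1[235:255,165:190])))
E
python3 - <<'E'
from h import *
c,t=track("b2",guess=(np.array([.62,.007]),np.radians(13.5)));report(c,t);bars("b1");bars("b2")
st()
a=cv2.imread("pics/b2_scene.png")[160:290,130:290]
cv2.imwrite("pics/b2.png",cv2.resize(a,(720,585),interpolation=2))
E
```

```text
scene: inl 13/16 scale 1.000
centre [0.6189, 0.0068] yaw 12.6 | dock [-66.2   2.1] rel yaw 0.1
cornerL [-131.4   80. ] cornerR [-131.1  -76. ] farL [-1.4 92.3] farR [ -1.1 -87.7]
bar moved R,L (dock mm) [[-0.1, -0.1], [-0.2, 0.1]] [1 1]
gray change at carriage knob ((0.5156118440796735, 0.0153343615070618), 0.9994326877593994)
bar moved R,L (dock mm) [[-0.2, -0.1], [-0.1, 0.1]] [1 1]
gray change at carriage knob ((0.5204419458441372, 0.0636297104677741), 0.995986350774765)
t 15.4 tcp [ 0.5559 -0.0866  0.0158] dock [-147.9  -75.4] F dock -5.2 -1.2 3.3 toolz yaw 12.12 down [ 0.003 -0.007 -1.   ] w 0.003
```

View pics/b2.png

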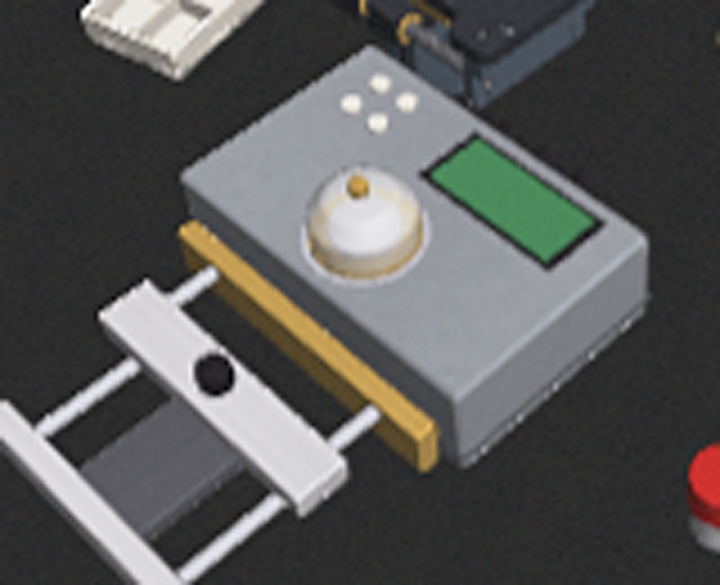

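Request:
drive_tool:
  targets:
    - {"hand": 0,"linear": [0,0.001,0.002],"rot": [0,0,0]}
    - {"hand": 0,"linear": [0,0.001,0.004],"rot": [0,0,0]}
    - {"hand": 0,"linear": [0,0.001,0.004],"rot": [0,0,0]}

```text
clock: 15.7
tcp_pos: [0.5584, -0.0858, 0.0157]
ee_rot: [-1.308, 1.048, -1.056]
contact_force: [-10.5, -6.9, 7.8]
grip_width: 0.004
```

```bash
python3 - <<'E'
from h import *
st()
c,t=track("b3",guess=(np.array([.62,.007]),np.radians(13.5)));report(c,t);bars("b3")
st()
E
```

```text
t 15.7 tcp [ 0.5584 -0.0858  0.0157] dock [-145.3  -75.1] F dock -11.7 -4.5 7.8 toolz yaw 12.17 down [ 0.    -0.007 -1.   ] w 0.004
scene: inl 14/16 scale 1.001
centre [0.6208, 0.008] yaw 13.21 | dock [-64.1   3. ] rel yaw 0.71
cornerL [-130.    80.1] cornerR [-128.1  -75.8] farL [-0.2 93.8] farR [  2.1 -86.2]
bar moved R,L (dock mm) [[1.8, -0.2], [2.0, 0.2]] [1 1]
gray change at carriage knob ((0.5062395922010907, 0.0487451619866448), 1.0034725021123887)
t 15.75 tcp [ 0.5584 -0.0858  0.0157] dock [-145.4  -75.1] F dock -11.9 -4.6 6.6 toolz yaw 12.17 down [ 0.    -0.007 -1.   ] w 0.006
```

Request:
drive_tool:
  targets:
    - {"hand": 0,"linear": [0,0,-0.025],"rot": [0,0,0]}
    - {"hand": 0,"linear": [0,-0.03,-0.042],"rot": [0,0,0]}
    - {"hand": 0,"linear": [-0.05,-0.053,-0.044],"rot": [0,0,0]}
    - {"hand": 0,"linear": [-0.1,-0.053,-0.044],"rot": [0,0,0]}
    - {"hand": 0,"linear": [-0.15,-0.053,-0.044],"rot": [0,0,0]}
    - {"hand": 0,"linear": [-0.155,-0.03,-0.04],"rot": [0,0,0]}
    - {"hand": 0,"linear": [-0.155,0.002,-0.03],"rot": [0,0,0]}
    - {"hand": 0,"linear": [-0.155,0.002,-0.02],"rot": [0,0,0]}
    - {"hand": 0,"linear": [-0.155,0.002,-0.011],"rot": [0,0,0]}
    - {"hand": 0,"linear": [-0.155,0.002,-0.005],"rot": [0,0,0]}
    - {"hand": 0,"linear": [-0.155,0.002,-0.001],"rot": [0,0,0]}
    - {"hand": 0,"linear": [-0.154,0.002,0.002],"rot": [0,0,0]}

```text
clock: 16.95
tcp_pos: [0.526, 0.0651, 0.0134]
ee_rot: [-1.31, 1.051, -1.054]
contact_force: [-14.9, 2.8, 5.2]
grip_width: 0.001
```

```bash
python3 - <<'E'
from h import *
c,t=track("b4",guess=(np.array([.622,.007]),np.radians(12.5)));report(c,t);bars("b4")
st()
E
```

```text
scene: inl 13/16 scale 1.002
centre [0.6227, 0.0077] yaw 11.97 | dock [-62.2   2.2] rel yaw -0.53
cornerL [-126.5   80.8] cornerR [-128.   -75.2] farL [ 3.6 91.6] farR [  1.9 -88.4]
bar moved R,L (dock mm) [[1.9, -0.2], [2.1, 0.2]] [1 1]
gray change at carriage knob ((0.5012654960407161, 0.011411849724181522), 1.011417543411255)
t 17.0 tcp [0.5263 0.0651 0.0134] dock [-144.    79.1] F dock -8.5 4.9 3.2 toolz yaw 12.14 down [-0.003 -0.007 -1.   ] w 0.003
```

Request:
drive_tool:
  targets:
    - {"hand": 0,"linear": [0,0,0.002],"rot": [0,0,0]}
    - {"hand": 0,"linear": [0,0,0.003],"rot": [0,0,0]}
    - {"hand": 0,"linear": [0,0,0.003],"rot": [0,0,0]}

```text
clock: 17.3
tcp_pos: [0.5274, 0.0655, 0.014]
ee_rot: [-1.311, 1.054, -1.053]
contact_force: [-9.5, 1.8, -1.8]
grip_width: 0.006
```

```bash
python3 - <<'E'
from h import *
st()
c,t=track("b5",guess=(np.array([.623,.007]),np.radians(12.)));report(c,t);bars("b5")
st()
E
```

```text
t 17.3 tcp [0.5274 0.0655 0.014 ] dock [-142.8   79.3] F dock -8.9 3.8 -1.8 toolz yaw 12.11 down [-0.006 -0.007 -1.   ] w 0.006
scene: inl 11/16 scale 1.002
centre [0.624, 0.0079] yaw 11.65 | dock [-61.    2.2] rel yaw -0.85
cornerL [-124.8   81.1] cornerR [-127.1  -74.9] farL [ 5.3 91.2] farR [  2.7 -88.8]
bar moved R,L (dock mm) [[3.7, -0.4], [3.6, 0.3]] [1 1]
gray change at carriage knob ((0.5127031334984906, 0.006703579333690257), 1.0141807987689972)
t 17.35 tcp [0.5274 0.0655 0.014 ] dock [-142.8   79.3] F dock -9.2 2.6 -1.2 toolz yaw 12.11 down [-0.006 -0.007 -1.   ] w 0.003
```

Request:
drive_tool:
  targets:
    - {"hand": 0,"linear": [0,0,-0.025],"rot": [0,0,0]}
    - {"hand": 0,"linear": [0,-0.03,-0.042],"rot": [0,0,0]}
    - {"hand": 0,"linear": [0.05,-0.053,-0.044],"rot": [0,0,0]}
    - {"hand": 0,"linear": [0.1,-0.053,-0.044],"rot": [0,0,0]}
    - {"hand": 0,"linear": [0.15,-0.053,-0.044],"rot": [0,0,0]}
    - {"hand": 0,"linear": [0.155,-0.03,-0.04],"rot": [0,0,0]}
    - {"hand": 0,"linear": [0.155,0.0,-0.03],"rot": [0,0,0]}
    - {"hand": 0,"linear": [0.155,0.0,-0.021],"rot": [0,0,0]}
    - {"hand": 0,"linear": [0.155,0.0,-0.013],"rot": [0,0,0]}
    - {"hand": 0,"linear": [0.155,0.0,-0.007],"rot": [0,0,0]}
    - {"hand": 0,"linear": [0.155,0.0,-0.003],"rot": [0,0,0]}
    - {"hand": 0,"linear": [0.155,0.0,-0.001],"rot": [0,0,0]}

```text
clock: 18.55
tcp_pos: [0.5591, -0.0861, 0.0158]
ee_rot: [-1.312, 1.053, -1.053]
contact_force: [-7.5, -2.8, 4.1]
grip_width: 0.006
```

```bash
python3 - <<'E'
from h import *
st()
c,t=track("b6",guess=(np.array([.623,.007]),np.radians(12.)));report(c,t);bars("b6")
st()
E
```

```text
t 18.55 tcp [ 0.5591 -0.0861  0.0158] dock [-144.6  -75.5] F dock -8.0 -1.2 4.1 toolz yaw 12.15 down [-0.006 -0.007 -1.   ] w 0.006
scene: inl 11/16 scale 1.001
centre [0.6241, 0.0078] yaw 11.64 | dock [-60.9   2. ] rel yaw -0.86
cornerL [-124.7   81. ] cornerR [-127.1  -75. ] farL [ 5.4 91.1] farR [  2.7 -88.9]
bar moved R,L (dock mm) [[3.6, -0.4], [3.6, 0.3]] [1 1]
gray change at carriage knob ((0.5377850056575522, 0.0004616543155382402), 1.014220778822899)
t 18.6 tcp [ 0.5591 -0.086   0.0156] dock [-144.7  -75.5] F dock -0.1 -0.2 0.2 toolz yaw 12.15 down [-0.006 -0.007 -1.   ] w 0.005
```

Request:
drive_tool:
  targets:
    - {"hand": 0,"linear": [0,0.001,0.0015],"rot": [0,0,0]}
    - {"hand": 0,"linear": [0,0.001,0.0025],"rot": [0,0,0]}
    - {"hand": 0,"linear": [0,0.001,0.0025],"rot": [0,0,0]}

```text
clock: 18.9
tcp_pos: [0.5598, -0.0856, 0.0148]
ee_rot: [-1.314, 1.055, -1.051]
contact_force: [-10.2, -5.0, 6.5]
grip_width: 0.005
```

```bash
python3 - <<'E'
from h import *
st()
c,t=track("b7",guess=(np.array([.623,.007]),np.radians(12.)));report(c,t);bars("b7")
st()
E
```

```text
t 18.9 tcp [ 0.5598 -0.0856  0.0148] dock [-143.9  -75.2] F dock -11.1 -2.7 6.5 toolz yaw 12.17 down [-0.009 -0.007 -1.   ] w 0.005
scene: inl 10/16 scale 1.001
centre [0.6244, 0.0081] yaw 12.05 | dock [-60.6   2.2] rel yaw -0.45
cornerL [-124.9   80.7] cornerR [-126.2  -75.3] farL [ 5.2 91.7] farR [  3.7 -88.3]
bar moved R,L (dock mm) [[3.3, -0.4], [3.3, 0.2]] [1 1]
gray change at carriage knob ((0.49355205794789647, 0.008803283246972882), 1.003667673110962)
t 18.95 tcp [ 0.5598 -0.0856  0.0148] dock [-143.8  -75.2] F dock -10.7 -2.1 6.5 toolz yaw 12.16 down [-0.009 -0.007 -1.   ] w 0.007
```

Request:
drive_tool:
  targets:
    - {"hand": 0,"linear": [0,0,-0.01],"rot": [0,0,0]}
    - {"hand": 0,"linear": [0,0,-0.03],"rot": [0,0,0]}
    - {"hand": 0,"linear": [0,-0.03,-0.06],"rot": [0,0,0]}
    - {"hand": 0,"linear": [0,-0.07,-0.08],"rot": [0,0,0]}
    - {"hand": 0,"linear": [-0.04,-0.11,-0.08],"rot": [0,0,0]}
    - {"hand": 0,"linear": [-0.08,-0.15,-0.08],"rot": [0,0,0]}
    - {"hand": 0,"linear": [-0.08,-0.15,-0.08],"rot": [0,0,0]}
    - {"hand": 0,"linear": [-0.08,-0.15,-0.08],"rot": [0,0,0]}

```text
clock: 19.75
tcp_pos: [0.4663, -0.0223, 0.1666]
ee_rot: [-1.313, 1.051, -1.052]
contact_force: [0.3, -0.5, 0.2]
grip_width: 0.011
```

```bash
python3 - <<'E'
from h import *
c,t=track("b8",guess=(np.array([.623,.007]),np.radians(12.)));report(c,t);bars("b8")
im=optics.read_camera("side");cv2.imwrite("pics/b8_side.png",im[:,:,::-1])
im2=optics.read_camera("wrist");cv2.imwrite("pics/b8_w.png",im2[:,:,::-1])
st()
a=cv2.imread("pics/b8_scene.png")[130:290,110:350];b=im[80:280,120:360,::-1]
cv2.imwrite("pics/b8.png",np.hstack([cv2.resize(x,None,fx=1.66,fy=1.66,interpolation=2)[:266] for x in(a,b)]))
s0=cv2.imread("pics/scene0.png");s1=cv2.imread("pics/b8_scene.png")
for n,(x,y,w,h) in dict(loupe=(278,255,28,32),driver=(314,220,32,60),tray=(145,148,44,30)).items():
    print(n,np.abs(s0[y:y+h,x:x+w].astype(int)-s1[y:y+h,x:x+w]).mean().round(1))
E
```

```text
scene: inl 10/16 scale 1.001
centre [0.6244, 0.0081] yaw 12.07 | dock [-60.5   2.2] rel yaw -0.43
cornerL [-124.9   80.7] cornerR [-126.1  -75.3] farL [ 5.1 91.7] farR [  3.8 -88.3]
bar moved R,L (dock mm) [[3.3, -0.3], [3.3, 0.2]] [1 1]
gray change at carriage knob ((0.5454578892724413, -0.022283355710156272), 1.0240747137069701)
t 19.9 tcp [ 0.4657 -0.0238  0.1642] dock [-222.4    5.5] F dock -0.4 0.1 0.5 toolz yaw 12.15 down [-0.01  -0.007 -1.   ] w 0.005
loupe 1.9
driver 1.8
tray 12.0
```

View pics/b8.png

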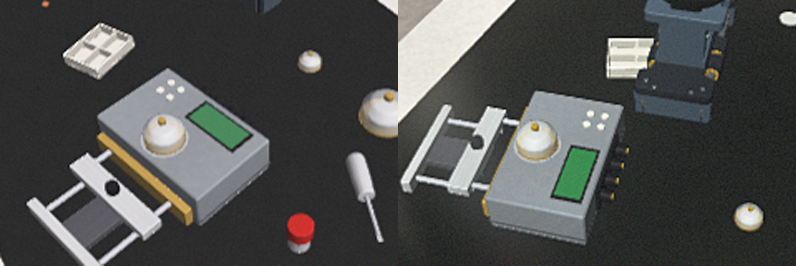

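View pics/b8_w.png

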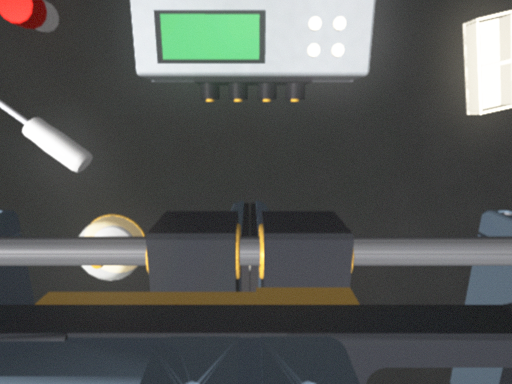

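```bash
python3 - <<'E'
from h import *
s=cv2.imread("pics/b8_scene.png");d=cv2.imread("pics/b8_side.png");a4=cv2.imread("pics/a4_scene.png")
print("tray vs a4",np.abs(s[146:178,145:192].astype(int)-a4[146:178,145:192]).mean())
c,t=np.array([.6244,.0081]),np.radians(12.07)
k=np.r_[world(c,t,[[.028,0]])[0],.103];uv=proj("scene",k)[0];ud=proj("side",k)[0]
def knob(im,u):
    x,y=np.int32(u);r=im[y-9:y+9,x-9:x+9];h=cv2.cvtColor(r,cv2.COLOR_BGR2HSV);m=cv2.inRange(h,(8,120,80),(30,255,255))
    n,l,st_,ce=cv2.connectedComponentsWithStats(m);i=1+np.argmin(np.hypot(*(ce[1:]-9).T));return ce[i]+[x-9,y-9],st_[i,4]
a,b=knob(s,uv),knob(d,ud);print(uv,ud,a,b);p=tri([a[0]],[b[0]])[0];print("knob",p,"expected",k)
# wrist near corners
q=plane("wrist",[(138,75),(367,75)],.06);print("near top corners dock",(dk(q)*1e3).round(1))
E
```

```text
tray vs a4 1.4683067375886525
[206.37594093 200.61537533] [201.03795114 153.87486865] (array([207.15384615, 202.53846154]), np.int32(13)) (array([202.        , 156.30769231]), np.int32(13))
knob [6.50568103e-01 1.34089083e-02 9.56999417e-02 1.00723354e-04] expected [0.651781   0.01395498 0.103     ]
near top corners dock [[-125.3   98.7]
 [-126.3  -94.6]]
```

```bash
python3 -c "
from h import *
st();print(ctrl.close_job())"
```

```text
t 19.9 tcp [ 0.4657 -0.0238  0.1642] dock [-222.4    5.5] F dock -0.4 0.1 0.5 toolz yaw 12.15 down [-0.01  -0.007 -1.   ] w 0.005
the job is handed in; nothing more can be done
None
```

I walked the tester to the dock with alternate pushes of about 1 to 23 mm on its two bare corners. I then backed the gripper clear and handed the job in at 19.9 s.

**Last checks, with the gripper clear:**
- **Seating:** the far face is flush on the bar, about 0.03° off the bar angle I felt from its contacts. It is centred about 2 mm left of the centre line, and the bar is pressed in about 3.3 mm and stays there.
- **Turn:** the largest turn I measured from the dock's direction was about 6°.
- **Force:** readings at the end of each move peaked at about 16 N; I did not see the values in between.
- **Cover:** it still stands in its place, with the knob within about 1.5 mm sideways of where I expected it.
- **Bystanders:** the loupe, driver and tray look unmoved in the images. The tray's first comparison failed only because the gripper hid it in the first picture; it matches a later unobstructed one.

**Checks that disagreed:**
- The dock's direction by camera (12.5°) and by bar contact (12.04°) differ by about 0.5°. I went by the contact.
- A mid-run side-camera tracking check had few matched points and was 2–3 mm off, so I relied on the scene camera.
- The cover knob measured 7 mm lower than I had assumed. I took that as an error in my assumed height and did not look into it further.
- On one right-corner push the finger landed about 9 mm off my aim, at the very outer edge of the bare corner and away from the terminals.

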